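Unclamp the wet marbled sample

TASK

The freshly painted marble sample is still held by the hold-down clamp on the plywood board. Without gripping anything, roll a fingertip across the rim of the knurled brass nut to unscrew it two full turns anticlockwise (within a quarter turn), and then push the clamp strap back until its toe is clear of the sample. The paint is wet: do not touch or shift the sample, and leave everything else standing where it is.

Things in the scene. Friction and masses are not known exactly. Their poses are not given: they have to be found in the camera images.
- nut_top (a point): On the vertical axis of the knurled brass nut, level with its flat top. The knurled head is 45 mm in diameter and reaches 20 mm down from here to the strap's top; it overhangs the strap on both sides. The 12 mm stud stands 10 mm proud. A white mark on the top runs out to the rim, along +y of this point, which turns with the nut; at the start it points to the toe. The nut rises 1.75 mm a turn.
- nut (a joint): Angle of the knurled nut, rad: 0 = tight (the start, a hard stop clockwise), growing anticlockwise seen from above (unscrewing), 6.283 a turn; a stop at 3.5 turns. It takes 2 to 3 N along the rim to turn and stays where it is left. 36 small upright ridges on the rim give a fingertip grip.
- toe (a point): Middle of the upper edge of the front face of the clamp strap's turned-down toe, 54 mm above the table. The strap is a slotted steel bar 34 mm wide, 150 mm long. The toe's upright front face is 34 mm wide and 24 mm high, down to the sample's top. +y of this point points out of that face, over the sample; the strap slides back along -y. The nut's axis is 80 mm behind here (-y) at the start.
- strap (a joint): How far the strap has slid back, m: 0 at the start (toe 20 mm in over the sample), 0.020 with the toe at the sample's edge, 0.045 at the end of its slot. A keyed washer under the nut sits in a groove across the strap and blocks it until the nut is unscrewed about one and a quarter turns; then it slides with 2 to 3 N and stays where it is left.
- heel (a point): Fixed point on the strap's centre line, 54 mm above the table over the dark heel block at the rear end of the clamp, 154 mm straight behind where the toe point is at the start.
- board: Plywood holding board 240 mm (its x) by 340 mm (its y) by 18 mm thick, fixed on the table; origin at the centre of its underside. The clamp runs along its y axis at the -y end, toe to +y; the nut's axis is at x 0, y -85 mm. Two low fences on the +x and +y edges of the sample.
- panel: Wet painted sample lying loose on the board: an MDF tile 190 mm (its x) by 170 mm (its y) by 12 mm painted as breccia marble with a plain cream margin at the clamp; origin at the centre of its underside, its top face 30 mm above the table. Not to be touched.
- tape: Roll of masking tape lying on the board beside the clamp, 75 mm in diameter, 25 mm high; origin under its centre. Leave alone.
- liner: Thin lining brush, 120 mm long, 9 mm high, lying on the board on the other side of the clamp along its own y axis; origin under its middle. Leave alone.
- tin: Small red paint tin, 74 mm in diameter, 72 mm high; origin at the centre of its underside. Leave alone.
- dish: White mixing plate with dabs of colour, 150 mm in diameter, 18 mm high; origin at the centre of its underside. Leave alone.
- notebook: Black notebook, 96 by 144 by 16 mm; origin at the centre of its underside. Leave alone.
- flogger: Wide wooden-handled marbling brush, 210 mm long along its x, 62 mm wide, 18 mm high; origin underneath, near the ferrule. Leave alone.
- beaker: Clear mixing cup, 72 mm in diameter, 75 mm high; origin at the centre of its underside. Leave alone.

How it is judged:
By the outcome, as a careful person would: the job done as asked, in the order asked, and still so for the second after the job is handed in, with the robot touching nothing.
It also fails if it takes over 72 s, if anything falls off the work surface, if the arm or the gripper's body presses on something with over 40 N, if the wrist force passes 120 N, or if a joint passes its speed limit or range.

ROBOT

A 6-joint arm with a two-finger parallel gripper is mounted at the origin on the work surface. World frame = base frame: x ahead of the robot, y to its left, z up, the work surface at z = 0. Lengths are in mm, angles in rad, forces in N, time in s.
With the tool pointing down it reaches from about 400 to 925 mm from the base axis. Payload 12.5 kg.
Tool frame: the origin (TCP) lies midway between the tips of the shut fingers; the grasp point (between the pads) lies 19 mm behind it (env.pinch_z is the distance from the TCP to the grasp point, in mm); z points along the fingers, y is the line along which they close (so a half turn about z gives the same grasp; the last joint's range is limited). The gripper opens to 95 mm and grips with 3 to 60 N. Pads are 20 mm wide; open, the fingers measure 119 mm over their backs; the gripper's body (75 mm by 180 mm) begins 59 mm behind the grasp point.
Start: joints at [1.107, 0.491, 1.559, -0, 1.092, -0.106], TCP at [218.868, 585.443, 214.661] pointing down, gripper open.
Joint ranges: [-3.1, 3.1], [-0.84, 2.19], [0.05, 2.79], [-1.13, 4.28], [0.06, 2.93], [-2.69, 2.69]. Speed limits (rad/s): [2.22, 2.22, 2.79, 3.14, 3.14, 3.14].

INTERFACE

Orientations are given as [roll, pitch, yaw] about the fixed x, y, z axes, in that order (R = Rz(yaw) Ry(pitch) Rx(roll)).
In Python, from cell import readout, eyes, job_done, env gives the robot as it stands.
- The arm moves only by the shell command python3 -m jog 'ROWS'. ROWS is a JSON object of lists of equal length, an entry for each row: "dp": the shift along the tool's x, y, z in mm, a list of three; "twist": the turn about the tool's z in degrees; "claw": the closure, from -1 (fully open) to 1 (shut). A call has 1 to 8 rows; each row is the pose to reach, as a shift and turn from the pose commanded when the call began, along the tool's axes at that moment; what a row does not reach only later rows make up. A row lasts 1/12 s, in which the tool goes at most 41.7 mm and 7.16 degrees, less where a joint would pass 70% of its speed; a pose out of reach is approached as far as the arm can. A call with a gripper value outside its range is refused whole. The fingers move at their own pace and stop on an object; the grip force is fixed at half the most. Time passes only in rows, so rows that repeat a pose let the fingers close. It gives the time, the measured TCP pose, the force and the opening at its end, in the units of the state.
- readout.state(): the state, without advancing time (a new reading comes with each control period).
- eyes.read_camera(name): name is "side" or "top" or "wrist"; returns the picture (384x512x3 uint8, red, green, blue); there is no depth.
- eyes.camera_model(name): a dict with "intrinsics" (3x3 intrinsics, pixels), "R" (3x3) and "t" (3): a world point X has camera coordinates R X + t. Camera axes: x right, y down, z forward; pixel columns grow to the right and rows downward; lengths in mm; the calibration is good to about 2 mm. The wrist camera is an equidistant fisheye: a pixel r from the principal point sees the ray r / f radians off the axis. A picture is of the moment at which its call begins: read the wrist's pose just before it. camera_model takes no time and is no camera call; for the wrist camera it gives the pose at the moment of the call.
- job_done(): hands the job in, once; it reports no verdict.
The state is a dict: "t": time; "joints": joint angles; "qvel": joint speeds; "tau": joint torques, N m; "eef_pos": TCP position; "tcp_rot": TCP orientation; "ft_force": force on the tool from outside, world axes, zero at the start; "moment": the same for the moment, N m; "opening": opening from 0.0 (shut) to 1.0 (fully open).
Only numpy, scipy, OpenCV 4.12 (cv2) and the standard library are available. Lean on these libraries where they do the work, as an engineer would, in place of code of your own. Each camera call takes 0.05 s, during which the arm holds its last target. There are 200 camera calls.

## Working session

There is one attempt and no reset: what is moved stays moved. The work goes in short steps, Python scripts to look and compute and a shell command to move; the robot and the scene stay as the last step left them, time stands still between calls to the robot, and variables do not carry over. Pictures are saved under pics/ and viewed, on a budget of 10 in all, crops included, one or two more only if the job needs it, and the job is handed in when it is done.

```bash
ls; mkdir -p pics
python3 - <<'E'
from cell import readout, eyes, env
import cv2
print(readout.state(), env.pinch_z)
for n in ("top","side"):
    im=eyes.read_camera(n); cv2.imwrite(f"pics/{n}0.png",cv2.resize(im[:,:,::-1],(800,600),interpolation=cv2.INTER_CUBIC))
    print(n,eyes.camera_model(n))
E
```

```text
pics
{'t': 0.0, 'joints': array([ 1.10740368e+00,  4.91550305e-01,  1.55947751e+00, -1.50762462e-06,
        1.09168868e+00, -1.05571695e-01]), 'qvel': array([ 0.00205409, -0.00171919,  0.00140851, -0.00027804, -0.00097463,
        0.00015745]), 'tau': array([ 1.95488225e-03, -6.12638927e+01, -2.58186257e+01,  6.93158386e-02,
        4.82391589e-02, -6.36983236e-05]), 'eef_pos': array([218.74408097, 585.19840773, 214.05783347]), 'tcp_rot': array([-3.14047493e+00, -1.17095828e-04,  2.78377233e+00]), 'ft_force': array([-0.08179096, -0.74625487,  0.45869606]), 'moment': array([ 0.0364455 ,  0.03144624, -0.00917641]), 'opening': 0.9982275536588137} 18.8
top {'intrinsics': array([[433.23300135,   0.        , 254.30792903],
       [  0.        , 433.23300135, 189.33295829],
       [  0.        ,   0.        ,   1.        ]]), 'R': array([[ 0.0219953 , -0.99972826,  0.00772081],
       [-0.99716366, -0.02249356, -0.07182386],
       [ 0.07197801, -0.00611913, -0.99738745]]), 't': array([  -4.55976008,  592.40639348, 1227.95374718])}
side {'intrinsics': array([[348.60866688,   0.        , 260.74140177],
       [  0.        , 348.60866688, 191.00790071],
       [  0.        ,   0.        ,   1.        ]]), 'R': array([[ 0.84462992, -0.53533117, -0.004565  ],
       [-0.32596965, -0.50750384, -0.79761121],
       [ 0.42466939,  0.67517434, -0.60315464]]), 't': array([-468.77154661,  265.42458724,  866.77902496])}
```

View pics/top0.png

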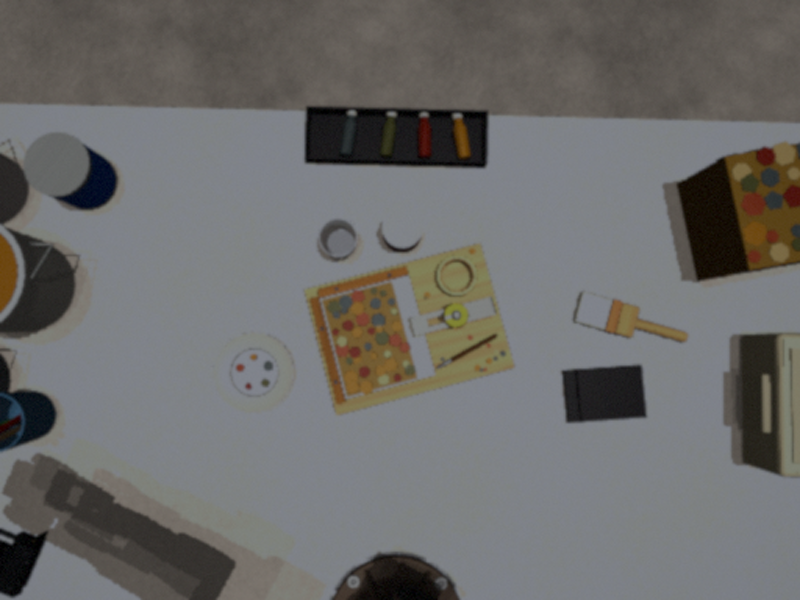

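View pics/side0.png

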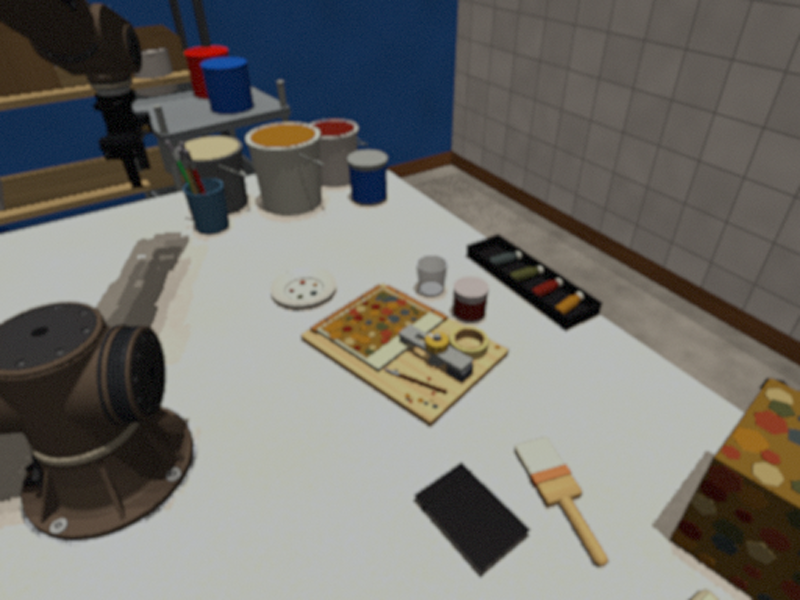

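The top view shows the nut at about (456,316) and the board corners at (305,287), (480,243), (514,367) and (337,414). The toe is near (410,325), and the tape (455,275) and liner (467,350) lie either side of the clamp.

```bash
cat > h.py <<'E'
import numpy as np
from cell import readout, eyes
from scipy.spatial.transform import Rotation as Ro
def ray(name,px,M=None):
    M=M or eyes.camera_model(name); K=M["intrinsics"]
    x=(np.array(px,float)-K[:2,2])/np.array([K[0,0],K[1,1]])
    if name=="wrist":
        r=np.hypot(*x); d=np.array([*(x/r*np.sin(r) if r>1e-9 else x),np.cos(r)])
    else: d=np.array([*x,1.])
    return -M["R"].T@M["t"], M["R"].T@d
def on_plane(name,px,z,M=None):
    c,d=ray(name,px,M); return c+d*(z-c[2])/d[2]
def proj(name,X,M=None):
    M=M or eyes.camera_model(name);K=M["intrinsics"]
    p=M["R"]@np.array(X,float)+M["t"]
    if name=="wrist":
        th=np.arctan2(np.hypot(p[0],p[1]),p[2]); q=p[:2]/np.hypot(p[0],p[1])*th
    else: q=p[:2]/p[2]
    return q*K[[0,1],[0,1]]+K[:2,2]
def to_tool(target):
    s=readout.state(); R=Ro.from_euler("xyz",s["tcp_rot"]).as_matrix()
    return R.T@(np.array(target)-s["eef_pos"])
E
python3 - <<'E'
from h import *
s=.64
for n,p,z in [("nut",(456,316),74),("toe",(410,325),54),("heel end",(495,307),54),("c1",(305,287),18),("c2",(480,243),18),("c3",(514,367),18),("c4",(337,414),18),("tape",(455,275),43),("tin",(402,232),72),("linerA",(440,365),22),("linerB",(496,336),22)]:
    print(n,on_plane("top",np.array(p)*s,z).round(1))
print(Ro.from_euler("xyz",readout.state()["tcp_rot"]).as_matrix().round(3))
M=eyes.camera_model("wrist");print(M, -M["R"].T@M["t"])
E
```

```text
nut [555.2 -95.3  74. ]
toe [538.1 -15.   54. ]
heel end [ 573.8 -167.    54. ]
c1 [605.1 179.8  18. ]
c2 [ 694.7 -143.1   18. ]
c3 [ 466.3 -208.7   18. ]
c4 [373.8 114.1  18. ]
tape [631.1 -95.2  43. ]
tin [702.9   3.2  72. ]
linerA [467.1 -72.3  22. ]
linerB [ 522.4 -174.3   22. ]
[[-0.937  0.35  -0.   ]
 [ 0.35   0.937 -0.001]
 [ 0.    -0.001 -1.   ]]
{'intrinsics': array([[297.31863964,   0.        , 252.25664566],
       [  0.        , 297.31863964, 194.16975921],
       [  0.        ,   0.        ,   1.        ]]), 'R': array([[ 3.50318138e-01,  9.36630696e-01, -3.76281231e-04],
       [ 9.07075975e-01, -3.39163918e-01,  2.49361210e-01],
       [ 2.33431743e-01, -8.76970705e-02, -9.68410473e-01]]), 't': array([-625.16340915,  -28.37155768,  390.6519373 ])} [153.55067688 610.18366092 385.15095627]
```

```bash
python3 -m jog '{"dp":[[-554,-520,0],[-554,-520,0],[-554,-520,0],[-554,-520,0],[-554,-520,0],[-554,-520,0],[-554,-520,0],[-554,-520,0]],"twist":[-36,-36,-36,-36,-36,-36,-36,-36],"claw":[1,1,1,1,1,1,1,1]}'; python3 -c "
from h import *
print(to_tool([556,-96,170]))"
```

```text
t: 0.77
eef_pos: [363.4, 292.5, 214.6]
tcp_rot: [3.142, -0.0, -2.87]
ft_force: [1.6, 0.8, 1.0]
opening: 0.495
[ -81.47090128 -425.88815229   44.59482346]
```

```bash
python3 -m jog '{"dp":[[-81,-426,0],[-81,-426,0],[-81,-426,0],[-81,-426,0],[-81,-426,0],[-81,-426,0],[-81,-426,0],[-81,-426,0]],"twist":[0,0,0,0,0,0,0,0],"claw":[1,1,1,1,1,1,1,1]}'; python3 -m jog '{"dp":[[-10,-110,45],[-10,-110,45],[-10,-110,45],[-10,-110,45],[-10,-110,45]],"twist":[0,0,0,0,0],"claw":[1,1,1,1,1]}'
python3 - <<'E'
from h import *
import cv2
s=readout.state();M=eyes.camera_model("wrist");im=eyes.read_camera("wrist")
print(s["eef_pos"],s["tcp_rot"],s["ft_force"],s["opening"],to_tool([556,-96,150]))
print("nut pred",proj("wrist",[556,-96,74],M))
np.savez("w1.npz",K=M["intrinsics"],R=M["R"],t=M["t"])
cv2.imwrite("pics/w1.png",cv2.resize(im[:,:,::-1],(800,600),interpolation=cv2.INTER_CUBIC))
E
```

```text
t: 1.43
eef_pos: [511.0, -6.8, 214.6]
tcp_rot: [3.141, -0.0, -2.871]
ft_force: [1.2, 0.5, 0.3]
opening: 0.009
t: 1.85
eef_pos: [549.4, -109.2, 168.4]
tcp_rot: [3.14, -0.002, -2.874]
ft_force: [-0.1, 1.0, 0.2]
opening: 0.008
[ 549.35949922 -109.20711161  168.35862396] [ 3.14012951e+00 -1.94415559e-03 -2.87372360e+00] [-0.06686718  1.04149174  0.21967335] 0.007892435615492863 [-9.67552942  9.82610744 19.134745  ]
nut pred [263.4708655  205.85743273]
```

View pics/w1.png

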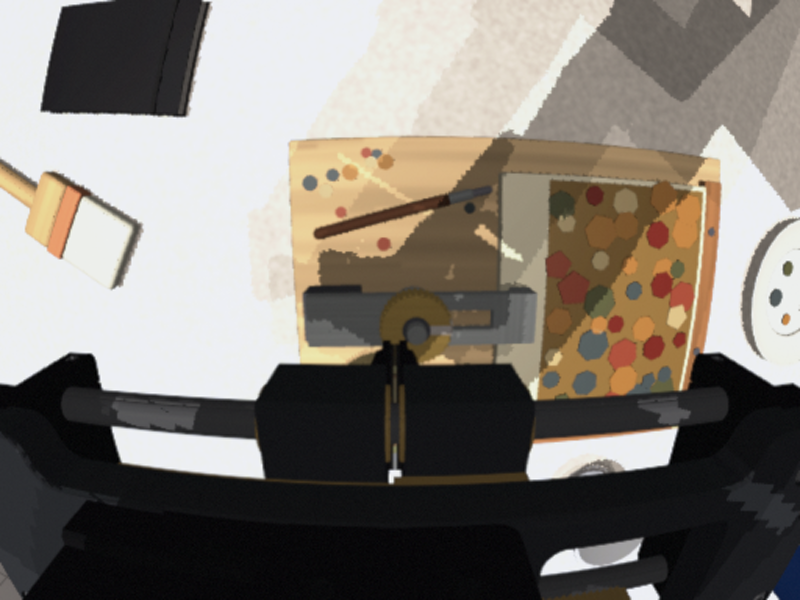

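```bash
cat >> h.py <<'E'
def load(f):
    d=np.load(f); return {"intrinsics":d["K"],"R":d["R"],"t":d["t"]}
E
python3 - <<'E'
from h import *
import cv2
M=load("w1.npz"); s=1.5625
for n,p,z in [("stud",(416,330),84),("nutL",(381,325),74),("nutR",(451,325),74),("nuttop",(416,289),74),("toeUL",(535,291),54),("toeLR",(534,346),54),("heelUL",(305,289),54),("panel edge top",(500,173),30),("board c",(290,141),18),("board c",(719,160),18)]:
    print(n,on_plane("wrist",np.array(p)/s,z,M).round(1))
print(proj("wrist",readout.state()["eef_pos"],M)*s)
im=cv2.imread("pics/w1.png")[270:370,290:550]; cv2.imwrite("pics/w1c.png",cv2.resize(im,(780,300),interpolation=cv2.INTER_CUBIC))
E
```

```text
stud [557.4 -93.4  84. ]
nutL [ 562.8 -113.1   74. ]
nutR [551.8 -72.6  74. ]
nuttop [536.1 -99.   74. ]
toeUL [520.6 -21.5  54. ]
toeLR [556.5  -9.   54. ]
heelUL [ 558.7 -164.9   54. ]
panel edge top [453.2 -61.5  30. ]
board c [ 468.8 -205.4   18. ]
board c [375.  118.9  18. ]
[396.27364217 367.11464306]
```

View pics/w1c.png

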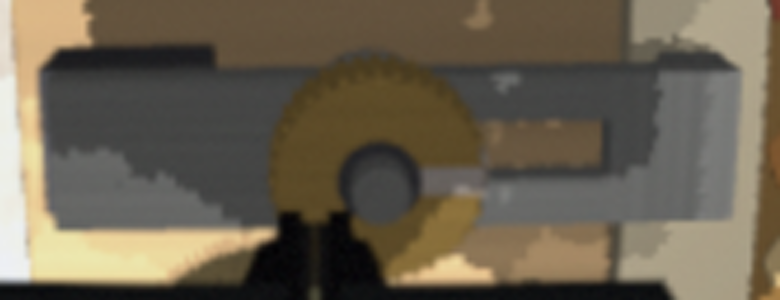

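The stud is at (380,185) in the crop and the white mark runs right from (425,183) to (480,183), towards the toe. The nut axis is therefore at about (557.5,-93.5).

```bash
cat >> h.py <<'E'
N=np.array([557.5,-93.5]); BX=np.array([.9645,.264]); BY=np.array([-.264,.9645])
def at(bx,by,z):  # tool shift to reach board offset from nut axis
    return to_tool([*(N+bx*BX+by*BY),z]).round(1)
def where():
    s=readout.state(); d=s["eef_pos"][:2]-N
    f=s["ft_force"]
    print("bx %.1f by %.1f z %.1f  Fbx %.1f Fby %.1f Fz %.1f t %.2f"%(d@BX,d@BY,s["eef_pos"][2],f[:2]@BX,f[:2]@BY,f[2],s["t"]))
E
python3 -c "
from h import *
where(); print(at(40,-12,100),at(40,-12,60))"
```

```text
bx -11.7 by -11.9 z 169.1  Fbx -0.9 Fby -0.2 Fz 0.8 t 1.90
[-51.8  -0.3  69.1] [-51.9  -0.3 109.1]
```

Now I descend beside the nut on the +x side, then press in by small steps.

```bash
python3 -m jog '{"dp":[[-26,0,0],[-52,0,0],[-52,0,35],[-52,0,70],[-52,0,100],[-52,0,109],[-52,0,109],[-52,0,109]],"twist":[0,0,0,0,0,0,0,0],"claw":[1,1,1,1,1,1,1,1]}'; python3 -c "
from h import *
where()"; python3 -m jog '{"dp":[[3,0,0],[5,0,0],[7,0,0],[7,0,0]],"twist":[0,0,0,0],"claw":[1,1,1,1]}';python3 -c "
from h import *
where()"
```

```text
t: 2.57
eef_pos: [600.2, -93.4, 62.0]
tcp_rot: [-3.141, 0.001, -2.87]
ft_force: [0.2, -0.3, 0.6]
opening: 0.003
bx 41.3 by -11.2 z 62.0  Fbx 0.1 Fby -0.3 Fz 0.6 t 2.57
t: 2.9
eef_pos: [594.1, -96.1, 62.3]
tcp_rot: [-3.14, 0.004, -2.872]
ft_force: [3.8, 1.4, 2.0]
opening: 0.009
bx 34.6 by -12.2 z 62.3  Fbx 4.1 Fby 0.3 Fz 2.0 t 2.90
```

```bash
python3 -m jog '{"dp":[[2,0,0],[2,6,0],[2,12,0]],"twist":[0,0,0],"claw":[1,1,1]}';python3 -c "
from h import *
where()"; python3 -m jog '{"dp":[[0,6,0],[0,12,0],[0,18,0],[0,18,0]],"twist":[0,0,0,0],"claw":[1,1,1,1]}';python3 - <<'E'
from h import *
import cv2
where();M=eyes.camera_model("wrist");im=eyes.read_camera("wrist")
u,v=proj("wrist",[*N,74],M);print(u,v)
u,v=int(u),int(v);cv2.imwrite("pics/w2.png",cv2.resize(im[v-50:v+50,u-65:u+65,::-1],(780,600),interpolation=cv2.INTER_CUBIC))
E
```

```text
t: 3.15
eef_pos: [592.0, -85.9, 62.8]
tcp_rot: [-3.136, 0.01, -2.872]
ft_force: [16.6, -1.3, 0.6]
opening: 0.005
bx 35.3 by -1.8 z 62.8  Fbx 15.7 Fby -5.6 Fz 0.6 t 3.15
t: 3.48
eef_pos: [582.8, -66.8, 61.3]
tcp_rot: [-3.142, 0.0, -2.871]
ft_force: [0.3, 0.7, 0.5]
opening: 0.004
bx 31.4 by 19.0 z 61.3  Fbx 0.5 Fby 0.6 Fz 0.5 t 3.48
217.4379768061783 189.45260427291777
```

View pics/w2.png

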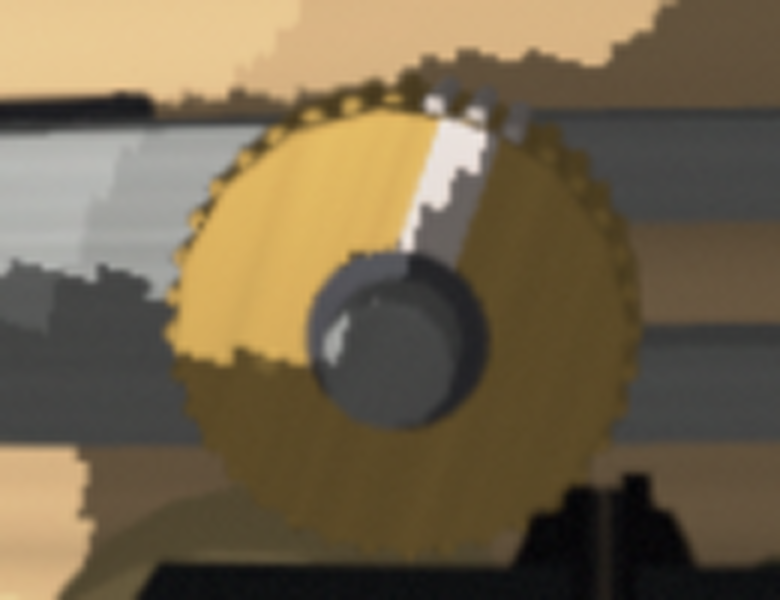

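The mark now points almost up, with its outer end at (465,120) and the nut centre at (407,332). That is about 75° anticlockwise from the toe, so a 30 mm stroke rolls it without slipping. I'll repeat the stroke.

```bash
cat > look.py <<'E'
from h import *
import cv2,sys
where();M=eyes.camera_model("wrist");im=eyes.read_camera("wrist")
u,v=proj("wrist",[*N,74],M).astype(int);cv2.imwrite("pics/"+sys.argv[1],cv2.resize(im[v-50:v+50,u-65:u+65,::-1],(780,600),interpolation=cv2.INTER_CUBIC))
E
python3 -m jog '{"dp":[[-12,0,0],[-12,-34,0],[-12,-34,0],[0,-34,0],[0,-23,0],[0,-12,0],[0,0,0],[0,0,0]],"twist":[0,0,0,0,0,0,0,0],"claw":[1,1,1,1,1,1,1,1]}'
python3 -m jog '{"dp":[[-12,0,0],[-12,-34,0],[-12,-34,0],[0,-34,0],[0,-23,0],[0,-12,0],[0,0,0],[0,0,0]],"twist":[0,0,0,0,0,0,0,0],"claw":[1,1,1,1,1,1,1,1]}'
python3 look.py w3.png
```

```text
t: 4.2
eef_pos: [582.8, -66.5, 60.8]
tcp_rot: [3.141, 0.0, -2.871]
ft_force: [2.7, 3.7, 1.3]
opening: 0.003
t: 4.87
eef_pos: [583.1, -66.7, 60.9]
tcp_rot: [-3.142, 0.001, -2.871]
ft_force: [4.3, 5.0, 1.7]
opening: 0.006
bx 31.8 by 19.1 z 60.9  Fbx 5.4 Fby 3.7 Fz 1.7 t 4.87
```

View pics/w3.png

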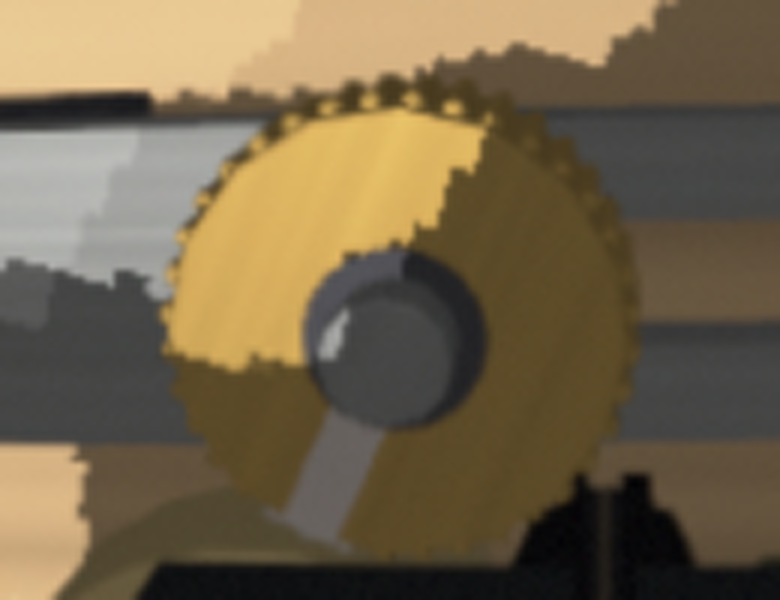

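The mark's outer end is at (320,530) with the centre at (402,332), which is about 247°, or 86° per stroke. I'll make four more.

```bash
python3 -m jog '{"dp":[[-12,0,0],[-12,-34,0],[-12,-34,0],[0,-34,0],[0,-23,0],[0,-12,0],[0,0,0],[0,0,0]],"twist":[0,0,0,0,0,0,0,0],"claw":[1,1,1,1,1,1,1,1]}'
python3 -m jog '{"dp":[[-12,0,0],[-12,-34,0],[-12,-34,0],[0,-34,0],[0,-23,0],[0,-12,0],[0,0,0],[0,0,0]],"twist":[0,0,0,0,0,0,0,0],"claw":[1,1,1,1,1,1,1,1]}' 
python3 -m jog '{"dp":[[-12,0,0],[-12,-34,0],[-12,-34,0],[0,-34,0],[0,-23,0],[0,-12,0],[0,0,0],[0,0,0]],"twist":[0,0,0,0,0,0,0,0],"claw":[1,1,1,1,1,1,1,1]}'
python3 -m jog '{"dp":[[-12,0,0],[-12,-34,0],[-12,-34,0],[0,-34,0],[0,-23,0],[0,-12,0],[0,0,0],[0,0,0]],"twist":[0,0,0,0,0,0,0,0],"claw":[1,1,1,1,1,1,1,1]}'
python3 look.py w4.png
```

```text
t: 5.58
eef_pos: [583.1, -66.7, 60.9]
tcp_rot: [-3.142, 0.001, -2.871]
ft_force: [4.8, 5.1, 2.2]
opening: 0.007
t: 6.25
eef_pos: [582.5, -66.7, 60.7]
tcp_rot: [3.141, -0.0, -2.871]
ft_force: [2.4, 4.7, 0.8]
opening: 0.006
t: 6.92
eef_pos: [582.6, -66.8, 60.7]
tcp_rot: [3.141, 0.0, -2.871]
ft_force: [4.0, 5.2, 2.3]
opening: 0.004
t: 7.58
eef_pos: [582.7, -66.9, 60.8]
tcp_rot: [3.141, 0.0, -2.871]
ft_force: [3.5, 6.0, 3.0]
opening: 0.001
bx 31.3 by 19.0 z 60.8  Fbx 4.9 Fby 4.9 Fz 3.0 t 7.58
```

View pics/w4.png

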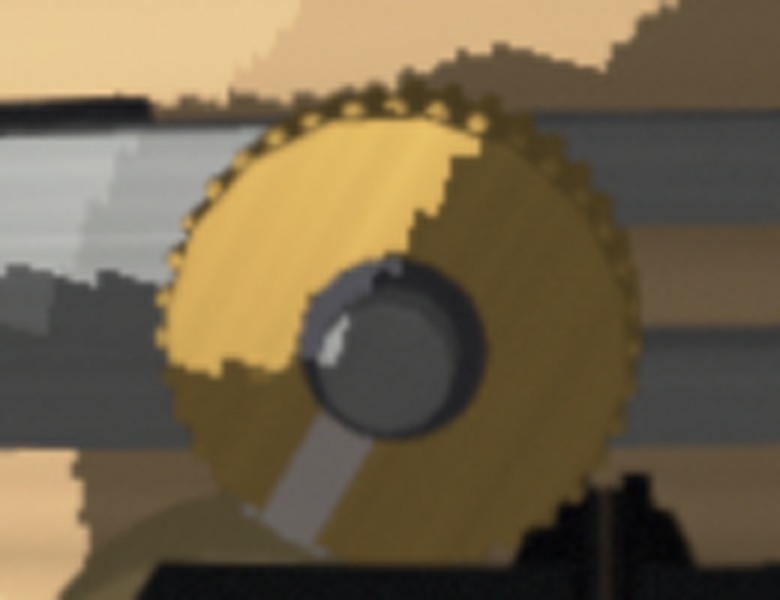

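The mark is at (292,528) with the centre at (400,342), about 240°. Counting strokes, that makes roughly 600° in total (88° per stroke). The remaining 120° takes one full stroke and a 13 mm part-stroke.

```bash
python3 -m jog '{"dp":[[-12,0,0],[-12,-34,0],[-12,-34,0],[0,-34,0],[0,-23,0],[0,-12,0],[0,0,0],[0,0,0]],"twist":[0,0,0,0,0,0,0,0],"claw":[1,1,1,1,1,1,1,1]}'
python3 -m jog '{"dp":[[-12,0,0],[-12,-34,0],[-12,-34,0],[0,-34,0],[0,-27,0],[0,-21,0],[0,-21,0],[-13,-21,0]],"twist":[0,0,0,0,0,0,0,0],"claw":[1,1,1,1,1,1,1,1]}' 
python3 -m jog '{"dp":[[0,0,0],[-2,0,-30]],"twist":[0,0],"claw":[1,1]}' 
python3 look.py w5.png
```

```text
t: 8.3
eef_pos: [582.6, -66.9, 60.7]
tcp_rot: [3.141, -0.0, -2.871]
ft_force: [4.5, 5.4, 2.8]
opening: 0.006
t: 8.97
eef_pos: [601.0, -85.4, 60.9]
tcp_rot: [-3.141, 0.001, -2.873]
ft_force: [0.2, 0.1, 0.4]
opening: 0.003
t: 9.13
eef_pos: [599.9, -83.9, 86.1]
tcp_rot: [3.137, -0.009, -2.872]
ft_force: [-0.1, 0.5, 0.1]
opening: 0.009
bx 43.5 by -1.9 z 86.1  Fbx 0.0 Fby 0.5 Fz 0.1 t 9.13
```

View pics/w5.png

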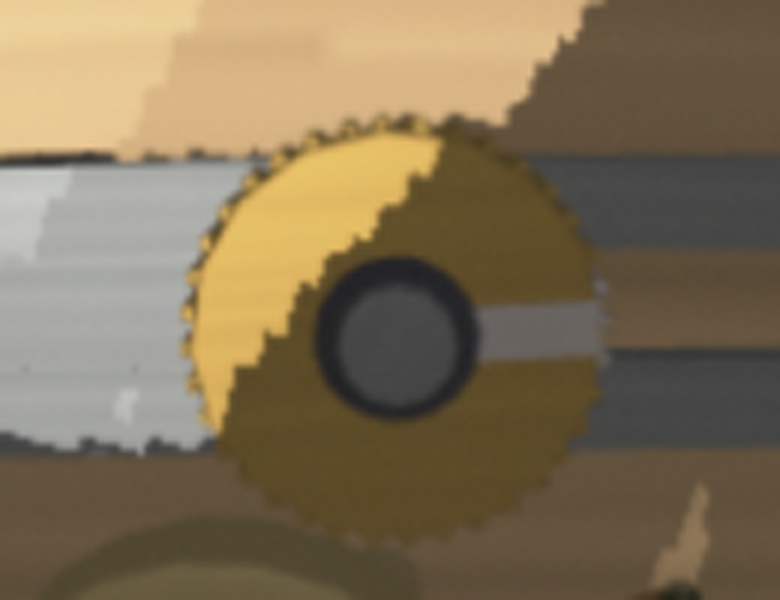

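The mark points back to the toe (about 2°), so the nut has turned two full turns. Next I push the strap back by the toe face, with the tip about 11 mm above the sample.

```bash
python3 -c "
from h import *
where();print(at(0,106,90))"; python3 -m jog '{"dp":[[0,0,-15],[20,30,-15],[42,66,-15],[42,100,-15],[42,108,-15],[42,108,-5],[42,108,-5],[42,108,-5]],"twist":[0,0,0,0,0,0,0,0],"claw":[1,1,1,1,1,1,1,1]}'; python3 -c "
from h import *
where();print(at(0,106,42))"
```

```text
bx 46.5 by -3.4 z 94.1  Fbx 2.1 Fby -1.2 Fz 5.6 t 9.18
[ 46.1 109.5   4.1]
t: 9.85
eef_pos: [533.9, 8.0, 94.9]
tcp_rot: [3.141, -0.001, -2.872]
ft_force: [1.0, -0.4, 0.5]
opening: 0.005
bx 4.0 by 104.1 z 94.9  Fbx 0.9 Fby -0.7 Fz 0.5 t 9.85
[ 4.   1.9 52.9]
```

```bash
python3 -m jog '{"dp":[[4,2,15],[4,2,30],[4,2,42],[4,2,49],[4,2,52],[4,2,52],[4,2,52]],"twist":[0,0,0,0,0,0,0],"claw":[1,1,1,1,1,1,1]}'; python3 -c "
from h import *
where()"; python3 -m jog '{"dp":[[0,-4,0],[0,-8,0],[0,-12,0],[0,-16,0],[0,-20,0],[0,-24,0],[0,-27,0],[0,-27,0]],"twist":[0,0,0,0,0,0,0,0],"claw":[1,1,1,1,1,1,1,1]}'; python3 -c "
from h import *
where()"
```

```text
t: 10.43
eef_pos: [529.8, 9.5, 43.9]
tcp_rot: [-3.142, 0.0, -2.872]
ft_force: [0.3, 0.3, 0.5]
opening: 0.005
bx 0.4 by 106.7 z 43.9  Fbx 0.3 Fby 0.2 Fz 0.5 t 10.43
t: 11.1
eef_pos: [537.0, -16.6, 43.7]
tcp_rot: [-3.142, 0.0, -2.872]
ft_force: [-0.5, 0.8, -0.2]
opening: 0.001
bx 0.5 by 79.6 z 43.7  Fbx -0.3 Fby 0.9 Fz -0.2 t 11.10
```

```bash
python3 -m jog '{"dp":[[0,-4,0],[0,-8,0],[0,-12,0],[0,-15,0]],"twist":[0,0,0,0],"claw":[1,1,1,1]}'; python3 -m jog '{"dp":[[0,-4,0],[0,-8,0],[0,-11,0],[0,-11,0]],"twist":[0,0,0,0],"claw":[1,1,1,1]}'; python3 -c "
from h import *
where()"; python3 -m jog '{"dp":[[0,8,0],[0,15,0],[0,15,0],[0,15,-30],[0,15,-60],[0,15,-100],[0,15,-120],[0,15,-120]],"twist":[0,0,0,0,0,0,0,0],"claw":[1,1,1,1,1,1,1,1]}'
python3 - <<'E'
from h import *
import cv2
where();M=eyes.camera_model("wrist");im=eyes.read_camera("wrist")
np.savez("w6.npz",K=M["intrinsics"],R=M["R"],t=M["t"])
for b in (0,80,52): print(b,proj("wrist",[*(N+b*BY),74 if b==0 else 54],M)*1.5625)
cv2.imwrite("pics/w6.png",cv2.resize(im[:,:,::-1],(800,600),interpolation=cv2.INTER_CUBIC))
E
```

```text
t: 11.43
eef_pos: [540.9, -30.9, 43.7]
tcp_rot: [3.142, 0.0, -2.871]
ft_force: [1.0, 2.6, 1.0]
opening: 0.003
t: 11.77
eef_pos: [543.8, -41.8, 43.6]
tcp_rot: [-3.141, 0.0, -2.871]
ft_force: [0.1, 0.1, 0.3]
opening: 0.005
bx 0.4 by 53.5 z 43.6  Fbx 0.1 Fby 0.1 Fz 0.3 t 11.77
t: 12.43
eef_pos: [541.1, -26.5, 168.0]
tcp_rot: [-3.139, 0.006, -2.87]
ft_force: [-0.1, 0.2, 0.2]
opening: 0.003
bx 1.9 by 68.9 z 168.0  Fbx -0.1 Fby 0.2 Fz 0.2 t 12.43
0 [279.27099477 300.96588279]
80 [411.59908413 293.51174861]
52 [367.21050258 293.32492926]
```

View pics/w6.png

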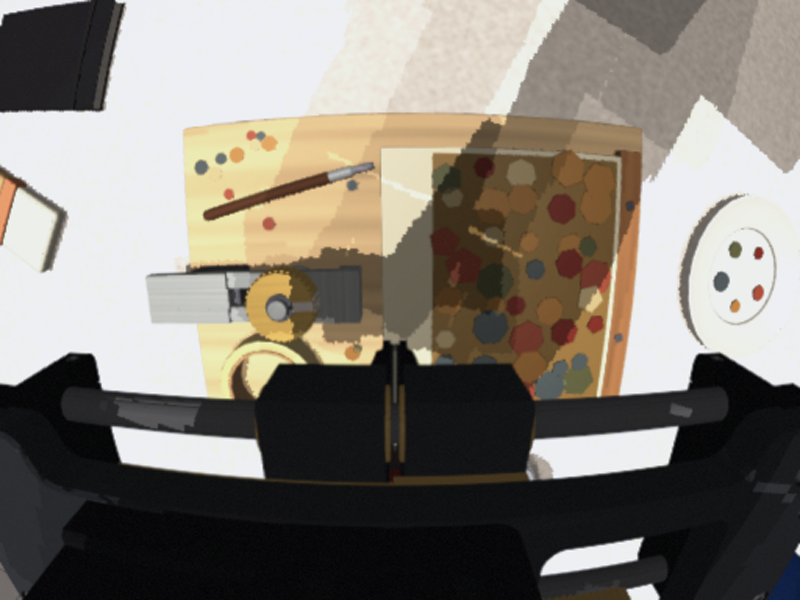

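The toe's front edge is at (361,293), clear of the sample edge at x≈381. The mark still points to the toe, and the tape and liner look undisturbed. I'll check the numbers before handing in.

Run:
```python
from h import *
M=load("w6.npz")
for n,p,z in [("panel corner",(381,149),30),("toe",(361,293),54),("liner tip",(373,165),22),("liner end",(207,216),22)]:
    X=on_plane("wrist",np.array(p)/1.5625,z,M); d=X[:2]-N; print(n,X.round(1),(d@BX).round(1),(d@BY).round(1))
M=load("w1.npz")
for n,p,z in [("panel corner",(500,173),30),("liner tip",(490,189),22),("liner end",(318,234),22)]:
    X=on_plane("wrist",np.array(p)/1.5625,z,M); d=X[:2]-N; print("before",n,X.round(1),(d@BX).round(1),(d@BY).round(1))
from cell import job_done
where(); print(job_done())
```

```text
panel corner [453.3 -59.8  30. ] -91.6 60.0
toe [544.6 -47.2  54. ] -0.2 48.1
liner tip [464.8 -62.5  22. ] -81.2 54.4
liner end [ 527.3 -169.8   22. ] -49.3 -65.6
before panel corner [453.2 -61.5  30. ] -92.2 58.5
before liner tip [465.2 -63.4  22. ] -81.1 53.4
before liner end [ 526.9 -169.2   22. ] -49.5 -64.9
bx 1.1 by 69.3 z 165.7  Fbx -0.0 Fby 0.8 Fz 0.0 t 12.48
the job is handed in; nothing more can be done
None
```

The nut is unscrewed two turns, the strap is pushed back with its toe clear of the sample, and the job was handed in at 12.5 s.

- **Nut:** I rolled the shut fingertips along its rim in seven full strokes and one part-stroke, gripping nothing. The white mark ended about 2° from the toe direction. The count of two turns comes from adding up about 86–88° per stroke between pictures. It fits with the strap then sliding freely, which needs about one and a quarter turns.
- **Strap:** I pushed on the toe's front face with the tip about 14 mm above the sample. The toe slid back about 32 mm and now sits about 12 mm behind the sample's edge.
- **Other things:** The sample's corner measured within 2 mm of where it was before, and the liner within about 1 mm. Both are within camera accuracy. The tape looked undisturbed in the last wrist picture. I did not re-measure the tin, dish, notebook, flogger or beaker, but the tool never went near them.
- **Forces:** The highest reading at the wrist was about 17 N, though I only read it at the end of each move. At hand-in the tool was about 166 mm above the table and touching nothing.

No check failed or disagreed.

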